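# Flip the reagent's status flag to green

## Robot

A 7-joint arm with a two-finger parallel gripper is mounted at the origin on a cart in front of the work surface, level with it; the furniture and walls round the work are solid. World frame = base frame: x ahead of the robot, y to its left, z up, the work surface at z = 0. Lengths are in m, angles in rad, forces in N, time in s.
With the tool pointing down it reaches from about 0.425 to 0.925 m from the base axis. Payload 6.8 kg.
Tool frame: the origin (TCP) lies midway between the tips of the shut fingers; the grasp point (between the pads) lies 19 mm behind it; z points along the fingers, y is the line along which they close (so a half turn about z gives the same grasp; the last joint's range is limited). The gripper opens to 85 mm and grips with 20 to 120 N. Pads are 22 mm wide; open, the fingers measure 114 mm over their backs; the gripper's body (76 mm by 85 mm) begins 54 mm behind the grasp point. The pads swing forward as they close: fully open they stand 13 mm farther back than shut.
Start: joints at [1.187, 0.477, 0.022, 1.555, -0.011, 1.109, -0.083], TCP at [0.184, -0.65, 0.231] pointing down, gripper open.
Joint ranges: [-2.96, 2.96], [-0.34, 2.1], [-1.41, 1.46], [0.24, 2.44], [-1.37, 4.51], [0.17, 1.92], [-2.96, 2.96]. Speed limits (rad/s): [2.39, 2.39, 3.14, 3.14, 3.14, 3.14, 3.14].

## Interface

Orientations are given as a rotation vector (axis times angle).
In Python, from bench import r gives the robot as it stands. The module is installed in compiled form; this text tells all that it offers.
- The arm moves only by the tool apply_moves, never from a script. Its argument "rows" is a list of rows, each a list of 6 numbers: the shift along the tool's x, y, z scaled (see below), then the turn, a rotation vector about the tool's x, y, z scaled (see below). A call has 1 to 5 rows; each row is the pose to reach, as a shift and turn from the pose commanded when the call began, along the tool's axes at that moment; what a row does not reach only later rows make up. The controller multiplies each number of a shift by 0.25 m and each number of a turn by 90 degrees. A row lasts 1/8 s, in which the tool goes at most 62.5 mm and 10.7 degrees, less where a joint would pass 70% of its speed; a pose out of reach is approached as far as the arm can. A call with a number of a shift or a turn outside -1 to 1 is refused whole. A call with a gripper value outside its range is refused whole. "claw" is the opening, from 0 (shut) to 1 (fully open), set as the call begins (left out, the last holds). The fingers move at their own pace and stop on an object; "newtons" is the grip in N (left out, the last holds). Time passes only in rows, so rows that repeat a pose let the fingers close. It gives the time, the measured TCP pose, the force, the opening and the grip force at its end, in the units of the state.
- r.get_obs(): the state, without advancing time (a new reading comes with each control period).
- r.grab_frame(name): name is "scene" or "top"; returns a dict with "pixels" (400x640x3 uint8, red, green, blue), "intrinsics" (3x3 intrinsics, pixels), "dist" ([k1, k2, p1, p2, k3] as OpenCV has them; the pictures are not rectified), "eye" and "attitude" of the camera in the world. Camera axes: x right, y up, looking along -z (the intrinsics and any distortion apply to the point x, -y, -z); pixel columns grow to the right and rows downward; lengths in m; the calibration is good to about 2 mm. A picture is of the moment at which its call begins. There is no depth.
- r.hand_in(): hands the job in; it is judged then, once.
Trained networks look in a picture, given as the dict that the camera call returned (one of the last four; its "shot" number tells which), for a name from the list of things; names that differ only in an ending like _2 or _b are one class to them, and where a whole thing is asked for, a point or a joint stands for the part that bears it (a point fixed in the world has none). Each returns a list of dicts, best first, with "conf" (0 to 1); they miss things now and then, are a little off and sometimes report something else, mostly with a low value. They report only what shows in the picture. A call takes as long as a camera call.
- r.search_frame(picture, thing): "rect" ([left, top, width, height] in pixels, round what is visible of it).
- r.outline_of(picture, thing): "pixels" (400x640 bool, what is visible of it) and "rect" ([left, top, width, height] in pixels, round what is visible of it).
- r.landmark_of(picture, thing): "point" ([column, row] in pixels: a listed point, or the origin of a listed thing).
The state is a dict: "clock": time; "joints": joint angles; "qvel": joint speeds; "tau": joint torques, N m; "tcp_pos": TCP position; "orientation": TCP orientation; "contact_force": force on the tool from outside, world axes, zero at the start; "moment": the same for the moment, N m; "grip_width": finger opening in m; "gripper_force": force on a finger pad.
Only numpy, scipy, OpenCV 4.12 (cv2) and the standard library are available. Lean on these libraries where they do the work, as an engineer would, in place of code of your own. Each camera call takes 0.05 s, during which the arm holds its last target. There are 200 camera calls.

## Task

Two reagent bottles wait on status stands, both with the flag lying red side up; the amber-brown bottle has now been cleared for use. With the fingertips, without pinching it, turn the flag of the amber bottle's stand right over its pivot until it lies fully flat on the other side, showing green (pressing its yellow thumb tab down raises it). Leave the other flag lying red, and let both bottles stand where they are.

Things in the scene. Friction and masses are not known exactly. Their poses are not given: they have to be found in the camera images.
- stand_a: status stand of the amber bottle, screwed to the desk: grey base 170 x 130 x 8 mm. Origin on the desk below the middle of the flag's pivot; x points away from the robot along the pivot, y left, z up. Base spans x -105 to +65 mm. At x +56 to +62 mm an aluminium upright 100 mm high carries the flag; the near side is open. Bottle at x = -80 mm, on the base, in a black ring 45 mm across, 8 mm high
- flag_a (a joint): flag angle, rad: 0 = flat to the left (stand +y) on its rest peg, red up; pi/2 = upright; pi (its stop) = flat to the right (stand -y), green up. Starts at or little above 0 and turns only over the top. The hinge has friction (about 0.035 N m): the flag stays at any angle where it is left, so it must be pressed down all the way
- flag_a_pivot (a point): middle of the pivot (along stand x), 85 mm above the desk, fixed. The flag is a black-rimmed paddle 100 mm wide along the pivot, reaching 65 mm from it, 5 mm thick at the rim, 8 mm over its faces. Opposite, in the same plane, a yellow thumb tab 60 mm wide, 5 mm thick reaches 36 mm: pressing it down raises the flag like a seesaw. Open below down to the base
- flag_a_edge (a point): middle of the flag's free edge, 65 mm from the pivot (moves with the flag; its z is the normal of the red face)
- flag_a_tab (a point): middle of the outer edge of the yellow thumb tab, 36 mm from the pivot, opposite the flag (moves with the flag)
- stand_b: status stand of the white bottle, screwed to the desk: grey base 170 x 130 x 8 mm. Origin on the desk below the middle of the flag's pivot; x points away from the robot along the pivot, y left, z up. Base spans x -105 to +65 mm. At x +56 to +62 mm an aluminium upright 100 mm high carries the flag; the near side is open. Bottle at x = -80 mm, on the base, in a black ring 45 mm across, 8 mm high
- flag_b (a joint): flag angle, rad: 0 = flat to the left (stand +y) on its rest peg, red up; pi/2 = upright; pi (its stop) = flat to the right (stand -y), green up. Starts at or little above 0 and turns only over the top. The hinge has friction (about 0.035 N m): the flag stays at any angle where it is left, so it must be pressed down all the way
- flag_b_pivot (a point): middle of the pivot (along stand x), 85 mm above the desk, fixed. The flag is a black-rimmed paddle 100 mm wide along the pivot, reaching 65 mm from it, 5 mm thick at the rim, 8 mm over its faces. Opposite, in the same plane, a yellow thumb tab 60 mm wide, 5 mm thick reaches 36 mm: pressing it down raises the flag like a seesaw. Open below down to the base
- flag_b_edge (a point): middle of the flag's free edge, 65 mm from the pivot (moves with the flag; its z is the normal of the red face)
- flag_b_tab (a point): middle of the outer edge of the yellow thumb tab, 36 mm from the pivot, opposite the flag (moves with the flag)
- amber_bottle_mid (a point): centre, half-way up, of the loose small amber-brown bottle with white cap, 28 mm across, 56 mm high; stands in the ring of stand_a; z is its axis
- white_bottle_mid (a point): centre, half-way up, of the loose small white bottle with red cap, 33 mm across, 65 mm high; stands in the ring of stand_b; z is its axis

How it is judged:
At the end, for the whole second after the job is handed in: The amber bottle's flag lies turned over, green up, at more than 3.0 rad (within 8 degrees of its stop) and at rest; the other flag is below 0.4 rad; both bottles stand upright (within 0.15 rad) within 12 mm of the middle of their rings along each axis (value of joint flag_a above 3 rad and velocity of joint flag_a between -0.05 and 0.05 rad/s and value of joint flag_b below 0.4 rad and x of amber_bottle_mid in the frame of stand_a between -0.092 and -0.068 m and y of amber_bottle_mid in the frame of stand_a between -0.012 and 0.012 m and angle between each of amber_bottle_mid, white_bottle_mid's own z axis and vertical below 0.15 rad and x of white_bottle_mid in the frame of stand_b between -0.092 and -0.068 m and y of white_bottle_mid in the frame of stand_b between -0.012 and 0.012 m); the robot touches nothing.
It fails at once if the flag is pinched: fingers press on its red and its green face at once ((contact force between the fingers and flag_a_c3 above 1 N and contact force between the fingers and flag_a_c4 above 1 N) or (contact force between the fingers and flag_b_c3 above 1 N and contact force between the fingers and flag_b_c4 above 1 N)).
It fails at once if the flag of the white bottle is raised by more than 0.4 rad (value of joint flag_b above 0.4 rad).
It fails at once if a bottle is lifted, or shifted by more than 20 mm, or tipped (distance of any of amber_bottle_mid, white_bottle_mid from where it was at the start of the episode above 0.02 m or angle between any of amber_bottle_mid, white_bottle_mid's own z axis and vertical above 0.35 rad or height (world z) of amber_bottle_mid above 0.048 m or height (world z) of white_bottle_mid above 0.0525 m).
It also fails if it takes over 48 s, if anything falls off the work surface, if the arm or the gripper's body presses on something with over 40 N, if the wrist force passes 120 N, or if a joint passes its speed limit or range.

## Working session

There is one attempt and no reset: what is moved stays moved. The work goes in short steps, Python scripts to look and compute and a tool call to move; the robot and the scene stay as the last step left them, time stands still between calls to the robot, and variables do not carry over. Pictures are saved under pics/ and viewed, at most 10 in all, crops included, and the job is handed in when it is done.

Besides the shell and the picture viewer there is one more tool, called after ">>>" by a JSON object that holds its "api" and its "payload", one argument or row to a line. apply_moves: Moves the arm, as the interface text tells. Its arguments: {"type":"object","properties":{"rows":{"type":"array","items":{"type":"array","items":{"type":"number"}}},"claw":{"type":"number"},"newtons":{"type":"number"}},"required":["rows"]}

```bash
mkdir -p pics; cat > h.py <<'E'
import numpy as np, cv2
from scipy.spatial.transform import Rotation as R
from scipy.optimize import least_squares
from bench import r
def rot(p):
    a=np.array(p["attitude"],float)
    if a.shape==(3,3): return a
    return R.from_rotvec(a).as_matrix() if a.size==3 else R.from_quat(a).as_matrix()
def proj(p,X):
    c=(np.atleast_2d(X)-np.array(p["eye"]))@rot(p); c=c*[1,-1,-1]
    return cv2.projectPoints(c.reshape(-1,1,3),np.zeros(3),np.zeros(3),np.array(p["intrinsics"],float),np.array(p["dist"],float))[0].reshape(-1,2)
def show(p,f): cv2.imwrite(f,p["pixels"][:,:,::-1])
E
python3 - <<'E'
from h import *
o=r.get_obs();print(o["clock"],o["tcp_pos"],o["orientation"],o["grip_width"])
P={}
for n in("scene","top"):
    p=r.grab_frame(n);P[n]=p;show(p,f"pics/{n}0.png");print(n,p["eye"],p["attitude"],p["intrinsics"][0],p["dist"])
    for t in("flag_a_pivot","flag_a_edge","flag_a_tab","stand_a","amber_bottle_mid","white_bottle_mid"):
        print(t,[(np.round(d["point"],1).tolist(),round(d["conf"],2)) for d in r.landmark_of(p,t)[:4]])
E
```

```text
0.0 [ 0.18364019 -0.64891359  0.23031696] [-3.10998717e+00 -4.31580277e-01  5.52174302e-04] 0.08575448123064984
scene [ 0.19396981 -0.30584328  0.77367996] [ 0.69822803 -0.19599301 -0.57185358] [461.29082305   0.         324.62736896] [-0.12690715  0.          0.          0.          0.        ]
flag_a_pivot [([408.8, 256.3], 0.64)]
flag_a_edge [([389.4, 233.8], 0.55)]
flag_a_tab [([427.7, 271.6], 0.59), ([266.4, 182.8], 0.26)]
stand_a [([406.9, 282.5], 0.97), ([294.4, 177.0], 0.76)]
amber_bottle_mid [([376.7, 297.7], 0.78), ([407.2, 285.7], 0.62)]
white_bottle_mid [([262.7, 180.4], 0.73), ([386.8, 231.8], 0.33)]
top [0.39577979 0.19960687 1.064179  ] [ 0.06536696 -0.09758352 -1.56249077] [436.37938539   0.         318.81135768] [0.02107842 0.         0.         0.         0.        ]
flag_a_pivot [([399.7, 155.7], 0.79)]
flag_a_edge [([371.8, 158.9], 0.83), ([397.5, 153.8], 0.7)]
flag_a_tab [([414.7, 155.5], 0.76)]
stand_a [([393.1, 161.4], 0.85), ([243.5, 172.9], 0.8)]
amber_bottle_mid [([396.6, 193.2], 0.43)]
white_bottle_mid [([241.5, 205.8], 0.61)]
```

View pics/scene0.png

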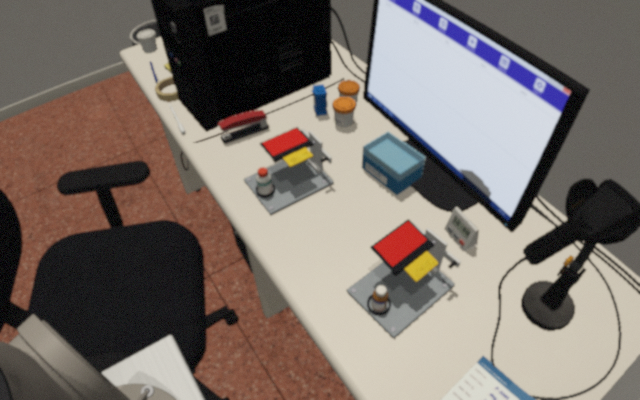

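View pics/top0.png

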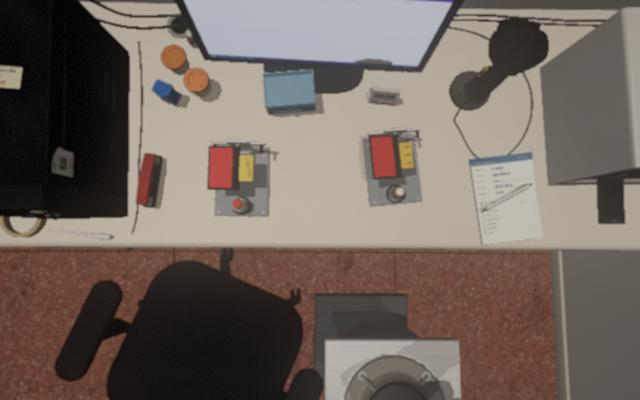

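The scene shows stand A lower right: amber bottle at scene (380,293), red flag (403,246), yellow tab (422,266); in the top view, bottle (397,193), flag (383,157), tab (406,155). Stand B is at scene (290,170) and top (240,180).

```bash
cat >> h.py <<'E'
def flagpts(s,x,q):  # s along flag (+) / tab (-), x along pivot, in stand frame
    return [x, s*np.cos(q), 0.085+s*np.sin(q)]
def world(v,L):
    c,s=np.cos(v[2]),np.sin(v[2]); L=np.atleast_2d(np.array(L,float))
    return np.c_[v[0]+c*L[:,0]-s*L[:,1], v[1]+s*L[:,0]+c*L[:,1], L[:,2]]
def cent(p,lo,hi,box):
    h=cv2.cvtColor(p["pixels"],cv2.COLOR_RGB2HSV); m=cv2.inRange(h,lo,hi)
    k=np.zeros_like(m); a,b,c,d=box; k[b:d,a:c]=m[b:d,a:c]
    return k
E
python3 - <<'E'
from h import *
P={n:r.grab_frame(n) for n in("scene","top")}
S={"a":dict(scene=(345,215,460,335),top=(362,125,425,208)),"b":dict(scene=(240,120,335,212),top=(203,138,275,216))}
fits={}
for st,bott in(("a",(0.064,)),("b",(0.073,))):
    ob=[]
    for n,p in P.items():
        b=S[st][n]
        red=cent(p,(0,150,90),(6,255,255),b)|cent(p,(174,150,90),(179,255,255),b)
        cc=cv2.connectedComponentsWithStats(red)
        i=1+np.argmax(cc[2][1:,4]); ob.append((n,"red",cc[3][i]))
        y=cent(p,(22,150,90),(35,255,255),b);cc=cv2.connectedComponentsWithStats(y);i=1+np.argmax(cc[2][1:,4]); ob.append((n,"yel",cc[3][i]))
        print(st,n,[o[2].round(1) for o in ob[-2:]],cv2.minAreaRect(cv2.findNonZero(red)), cv2.minAreaRect(cv2.findNonZero(y)))
        for thing in ("flag_a_pivot","amber_bottle_mid" if st=="a" else "white_bottle_mid","stand_a","flag_a_tab"):
            for d in r.landmark_of(p,thing):
                u=d["point"]
                if b[0]<u[0]<b[2] and b[1]<u[1]<b[3] and d["conf"]>.4: ob.append((n,thing,np.array(u)));break
    zb=0.036 if st=="a" else .0405
    def res(v,full=False):
        q=v[3]; o=[]
        M={"red":[0,.035*np.cos(q)-.004*np.sin(q),.085+.035*np.sin(q)+.004*np.cos(q)],"yel":flagpts(-v[4],0,q),"flag_a_pivot":[0,0,.085],"amber_bottle_mid":[-.08,0,zb],"white_bottle_mid":[-.08,0,zb],"stand_a":[0,0,0],"flag_a_tab":flagpts(-.036,0,q)}
        for n,t,u in ob:
            w={"red":1,"yel":1,"amber_bottle_mid":.6,"white_bottle_mid":.6}.get(t,.25)
            o.append(w*(proj(P[n],world(v,M[t]))[0]-u))
        if full:
            for (n,t,u),e in zip(ob,o): print(n,t,u.round(1),e.round(1))
        return np.r_[np.concatenate(o),(v[4]-.024)*500]
    s=least_squares(res,[.6,0 if st=="a" else .35,0,.05,.024],loss="soft_l1")
    print(st,s.x.round(4));res(s.x,True);fits[st]=s.x
np.save("fit.npy",[fits["a"],fits["b"]])
for n,p in P.items():
    im=cv2.resize(p["pixels"][:,:,::-1].copy(),None,fx=4,fy=4,interpolation=cv2.INTER_CUBIC)
    for v in fits.values():
        q=v[3]
        for L in ([[-.105,-.065,.008],[.065,-.065,.008],[.065,.065,.008],[-.105,.065,.008]],[flagpts(a,b,q) for a,b in((0,-.05),(.065,-.05),(.065,.05),(0,.05))],[flagpts(a,b,q) for a,b in((-.01,-.03),(-.036,-.03),(-.036,.03),(-.01,.03))],[[-.08+.0225*np.cos(t),.0225*np.sin(t),.016] for t in np.linspace(0,6.28,20)]):
            cv2.polylines(im,[(proj(p,world(v,L))*4+2).astype(int)],True,(255,0,255),1)
    x0,y0,x1,y1=(230,115,470,340) if n=="scene" else (200,120,430,220)
    c=im[y0*4:y1*4,x0*4:x1*4]; f=min(800/c.shape[1],600/c.shape[0]);cv2.imwrite(f"pics/{n}1.png",cv2.resize(c,None,fx=f,fy=f))
E
```

```text
a scene [array([399.8, 243.7]), array([420.5, 265.7])] ((400.0880126953125, 243.1138458251953), (28.414321899414062, 47.26129150390625), 52.30575942993164) ((420.6585998535156, 265.5291748046875), (19.0937442779541, 30.227561950683594), 49.08561706542969)Traceback (most recent call last):
  File "<stdin>", line 12, in <module>
    return _wrapfunc(a, 'argmax', axis=axis, out=out, **kwds)
    return bound(*args, **kwds)
ValueError: attempt to get argmax of an empty sequence
```

```bash
cat > fit.py <<'E'
from h import *
P={n:r.grab_frame(n) for n in("scene","top")}
S={"a":dict(scene=(345,215,460,335),top=(362,125,425,208)),"b":dict(scene=(240,120,335,212),top=(203,138,275,216))}
fits={}
for st in "ab":
    bt="amber_bottle_mid" if st=="a" else "white_bottle_mid"
    ob=[]
    for n,p in P.items():
        b=S[st][n]
        red=cent(p,(0,140,80),(8,255,255),b)|cent(p,(172,140,80),(179,255,255),b)
        for t,m in(("red",red),("yel",cent(p,(15,120,80),(38,255,255),b))):
            cc=cv2.connectedComponentsWithStats(m)
            if len(cc[2])>1: ob.append((n,t,cc[3][1+np.argmax(cc[2][1:,4])]))
        for thing in ("flag_a_pivot",bt,"stand_a","flag_a_tab"):
            for d in r.landmark_of(p,thing):
                u=d["point"]
                if b[0]<u[0]<b[2] and b[1]<u[1]<b[3] and d["conf"]>.4: ob.append((n,thing,np.array(u)));break
    zb=0.036 if st=="a" else .0405
    def res(v,full=False):
        q=v[3]; o=[]
        M={"red":[0,.035*np.cos(q)-.004*np.sin(q),.085+.035*np.sin(q)+.004*np.cos(q)],"yel":flagpts(-v[4],0,q),"flag_a_pivot":[0,0,.085],bt:[-.08,0,zb],"stand_a":[0,0,0],"flag_a_tab":flagpts(-.036,0,q)}
        for n,t,u in ob:
            w={"red":1,"yel":1,bt:.6}.get(t,.25)
            o.append(w*(proj(P[n],world(v,M[t]))[0]-u))
        if full:
            for (n,t,u),e in zip(ob,o): print(n,t,u.round(1),e.round(1))
        return np.r_[np.concatenate(o),(v[4]-.024)*500]
    s=least_squares(res,[.6,0 if st=="a" else .35,0,.05,.024],loss="soft_l1")
    print(st,s.x.round(4));res(s.x,True);fits[st]=s.x
np.save("fit.npy",[fits["a"],fits["b"]])
for n,p in P.items():
    im=cv2.resize(p["pixels"][:,:,::-1].copy(),None,fx=4,fy=4,interpolation=cv2.INTER_CUBIC)
    for v in fits.values():
        q=v[3]
        for L in ([[-.105,-.065,.008],[.065,-.065,.008],[.065,.065,.008],[-.105,.065,.008]],[flagpts(a,b,q) for a,b in((0,-.05),(.065,-.05),(.065,.05),(0,.05))],[flagpts(a,b,q) for a,b in((-.01,-.03),(-.036,-.03),(-.036,.03),(-.01,.03))],[[-.08+.0225*np.cos(t),.0225*np.sin(t),.016] for t in np.linspace(0,6.28,20)]):
            cv2.polylines(im,[(proj(p,world(v,L))*4+2).astype(int)],True,(255,0,255),1)
    x0,y0,x1,y1=(230,115,470,340) if n=="scene" else (200,120,430,220)
    c=im[y0*4:y1*4,x0*4:x1*4]; f=min(800/c.shape[1],600/c.shape[0]);cv2.imwrite(f"pics/{n}1.png",cv2.resize(c,None,fx=f,fy=f))
E
python3 fit.py
```

```text
a [ 0.5757 -0.0006  0.1109  0.1383  0.0216]
scene red [399.7 243.7] [-0.4 -1.1]
scene yel [420.6 265.8] [ 0.5 -0.4]
scene flag_a_pivot [411.1 256.2] [0.4 0.2]
scene amber_bottle_mid [378.6 297. ] [ 0.1 -0.3]
scene stand_a [408.7 284.1] [-0.5 -0.6]
scene flag_a_tab [429.1 273.7] [-0.6 -0.6]
top red [383.  156.3] [0.9 0.8]
top yel [405.5 155.2] [1.5 0.4]
top flag_a_pivot [400.8 157.9] [-0.7 -0.4]
top amber_bottle_mid [398.6 192.1] [-0.3  0.6]
top stand_a [389.9 164.3] [ 0.3 -0.5]
top flag_a_tab [413.  158.8] [ 0.  -0.9]
b [ 0.5443  0.3642  0.0582 -0.055   0.022 ]
scene red [284.6 142.1] [-1.4 -0.8]
scene yel [297.1 156.4] [ 0.7 -1.2]
scene white_bottle_mid [265.5 182.9] [-1.  -1.4]
scene stand_a [292.8 177. ] [0.5 0. ]
top red [220.4 167.5] [1.  1.6]
top yel [245.3 168.2] [ 1.6 -0.3]
top white_bottle_mid [242.8 206.8] [-0.8 -1. ]
top stand_a [240.3 171.5] [0.7 0.6]
```

View pics/scene1.png

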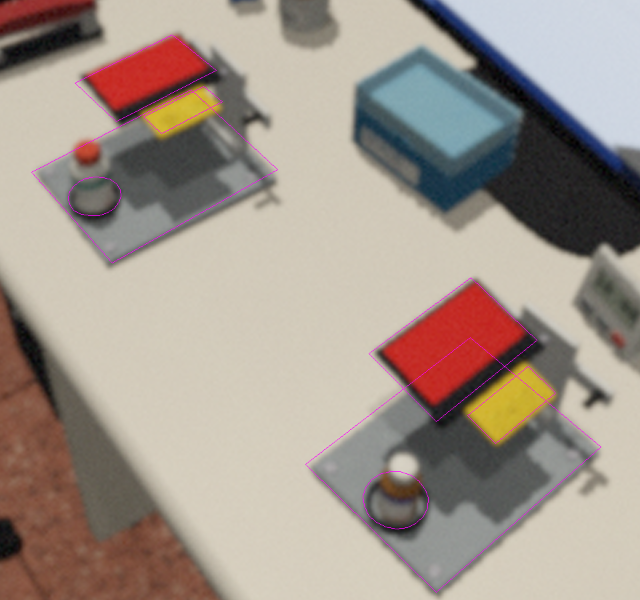

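View pics/top1.png

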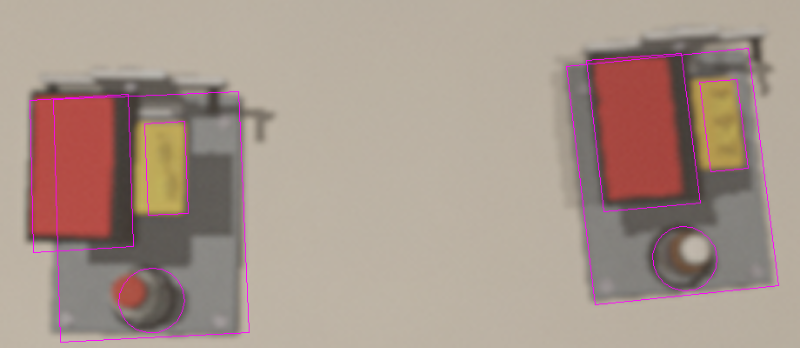

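Model overlays match both stands well: A's origin is at about (0.576, 0), yaw 0.11, and its flag is slightly raised. I'll close the gripper and approach.

>>> {"api": "apply_moves", "payload": {
  "rows": [
    [0.73,-0.65,0.0,0,0,0],
    [0.73,-0.65,0.0,0,0,0],
    [0.73,-0.65,0.0,0,0,0],
    [0.73,-0.65,0.0,0,0,0],
    [0.73,-0.65,0.0,0,0,0.105]
  ],
  "claw": 0,
  "newtons": 20
}}

```text
clock: 2.52
tcp_pos: [0.3188, -0.4391, 0.2317]
orientation: [-3.135, -0.181, -0.003]
contact_force: [0.6, -0.7, -0.1]
grip_width: -0.0001
gripper_force: 0.0
```

```bash
cat > go.py <<'E'
from h import *
import sys
# target in stand_a frame -> scaled tool shift; turn to tool-down, tool x along stand x
v=np.load("fit.npy")[0]; o=r.get_obs(); T=R.from_rotvec(o["orientation"])
cur=np.array(o["tcp_pos"]); c,s=np.cos(v[2]),np.sin(v[2])
print("t",o["clock"],"stand-frame tcp",(np.array([[c,s,0],[-s,c,0],[0,0,1]])@(cur-[v[0],v[1],0])).round(4),"F",np.round(o["contact_force"],1),"grip",round(o["grip_width"],4))
G=R.from_euler("z",v[2])*R.from_rotvec([np.pi,0,0])
for a in sys.argv[1:]:
    g=world(v,[float(z) for z in a.split(",")])[0]
    print(a,(T.inv().apply(g-cur)/.25).round(3),"turn",((T.inv()*G).as_rotvec()/(np.pi/2)).round(3))
E
python3 go.py 0,-.03,.2
```

```text
t 2.525 stand-frame tcp [-0.3038 -0.4073  0.2317] F [ 0.6 -0.7 -0.1] grip -0.0001
0,-.03,.2 [ 1.222 -1.504  0.131] turn [-0.001 -0.001  0.003]
```

>>> {"api": "apply_moves", "payload": {
  "rows": [
    [0.61,-0.75,0,0,0,0],
    [0.61,-0.75,0,0,0,0],
    [0.61,-0.75,0,0,0,0],
    [0.61,-0.75,0,0,0,0],
    [0.61,-0.75,0,0,0,0]
  ]
}}

```text
clock: 3.15
tcp_pos: [0.4488, -0.2357, 0.2317]
orientation: [-3.135, -0.187, -0.003]
contact_force: [-0.5, -0.8, -0.2]
grip_width: -0.0
gripper_force: 0.0
```

>>> {"api": "apply_moves", "payload": {
  "rows": [
    [0.61,-0.75,0,0,0,0],
    [0.61,-0.75,0.13,0,0,0],
    [0.61,-0.75,0.13,0,0,0],
    [0.61,-0.75,0.13,0,0,0],
    [0.61,-0.75,0.13,0,0,0]
  ]
}}

```text
clock: 3.78
tcp_pos: [0.5781, -0.0324, 0.198]
orientation: [-3.134, -0.185, 0.0]
contact_force: [0.2, -0.6, -0.1]
grip_width: 0.0002
gripper_force: 0.0
```

```bash
python3 go.py 0,-.03,.11 0,-.03,.065; python3 -c "
from h import *
p=r.grab_frame('scene');show({'pixels':cv2.resize(p['pixels'][130:340,270:550],None,fx=2.8,fy=2.8)},'pics/s2.png')"
```

```text
t 3.775 stand-frame tcp [-0.0011 -0.0318  0.198 ] F [ 0.2 -0.6 -0.1] grip 0.0002
0,-.03,.11 [ 0.005 -0.006  0.352] turn [-0.002  0.     0.004]
0,-.03,.065 [ 0.005 -0.006  0.532] turn [-0.002  0.     0.004]
```

View pics/s2.png

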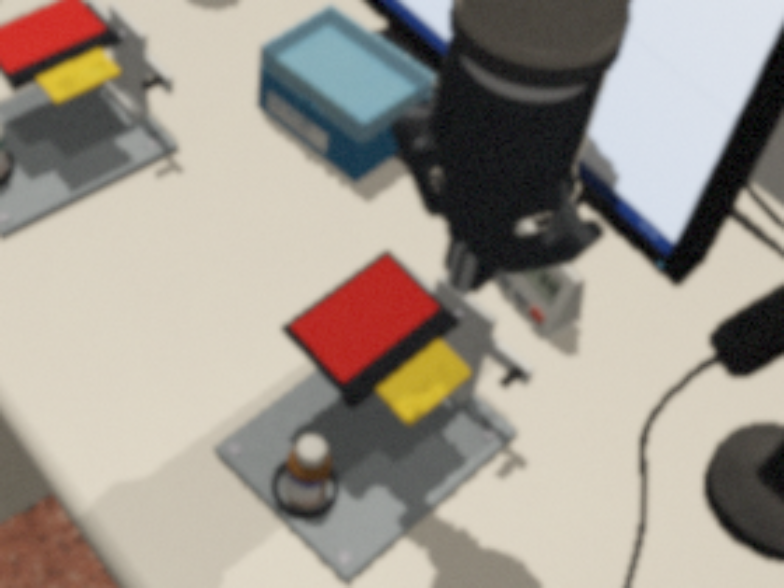

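The gripper is shut and upright above stand A with its tips at crop (465,285). Nothing has been disturbed, so I'll press the tab.

>>> {"api": "apply_moves", "payload": {
  "rows": [
    [0,0,0.18,0,0,0],
    [0,0,0.35,0,0,0],
    [0,0,0.41,0,0,0],
    [0,0,0.47,0,0,0],
    [0,0,0.53,0,0,0]
  ]
}}

```text
clock: 4.45
tcp_pos: [0.578, -0.0375, 0.0669]
orientation: [3.136, 0.173, 0.004]
contact_force: [0.1, -0.7, 2.7]
grip_width: -0.0001
gripper_force: 0.7
```

```bash
python3 go.py 0,-.03,.06; python3 -c "
from h import *
p=r.grab_frame('scene');show({'pixels':cv2.resize(p['pixels'][180:340,330:500],None,fx=3.5,fy=3.5)},'pics/s3.png')"
```

```text
t 4.45 stand-frame tcp [-0.0017 -0.0369  0.0669] F [ 0.1 -0.7  2.7] grip -0.0001
0,-.03,.06 [ 0.007 -0.028  0.028] turn [ 0.    -0.002 -0.001]
```

View pics/s3.png

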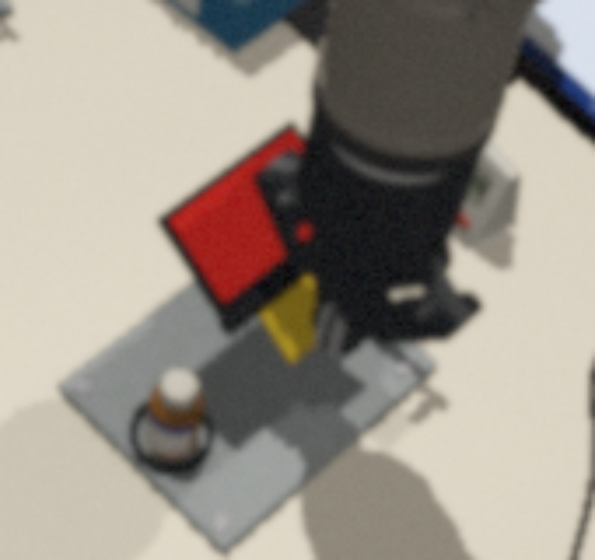

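The flag is raised about 40° (red face at crop (235,230), with the tip on the tab) and the bottle is undisturbed. Next I'll go up, over and down on the left side.

>>> {"api": "apply_moves", "payload": {
  "rows": [
    [0,0,-0.2,0,0,0],
    [0,0,-0.45,0,0,0],
    [0,-0.1,-0.65,0,0,0],
    [0,-0.35,-0.65,0,0,0],
    [0,-0.55,-0.65,0,0,0]
  ]
}}

```text
clock: 5.12
tcp_pos: [0.5619, 0.1018, 0.2307]
orientation: [-3.136, -0.174, -0.005]
contact_force: [0.3, 0.2, 0.3]
grip_width: -0.0
gripper_force: 0.0
```

```bash
python3 go.py 0,.11,.1 ; python3 -c "
from h import *
p=r.grab_frame('scene');show({'pixels':cv2.resize(p['pixels'][180:340,330:500],None,fx=3.5,fy=3.5)},'pics/s4.png')"
```

```text
t 5.125 stand-frame tcp [-0.0023  0.1034  0.2307] F [0.3 0.2 0.3] grip -0.0
0,.11,.1 [ 0.007 -0.026  0.523] turn [-0.    -0.002  0.   ]
```

View pics/s4.png

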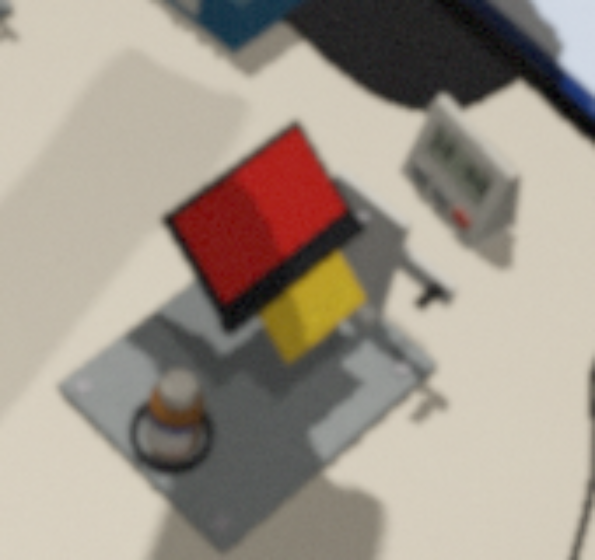

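```bash
python3 - <<'E'
from h import *
p=r.grab_frame('scene');v=np.load("fit.npy")[0]
for q in(.2,.3,.4,.5,.6,.7,.8,.9):print(q,proj(p,world(v,[flagpts(.065,-.05,q),flagpts(.065,.05,q)])).round(1).tolist())
E
```

```text
0.2 [[368.3, 246.0], [406.6, 217.6]]
0.3 [[369.2, 244.5], [407.6, 215.9]]
0.4 [[370.2, 243.2], [408.9, 214.6]]
0.5 [[371.6, 242.3], [410.4, 213.4]]
0.6 [[373.1, 241.6], [412.1, 212.6]]
0.7 [[374.9, 241.2], [414.1, 212.0]]
0.8 [[376.9, 241.1], [416.2, 211.8]]
0.9 [[379.0, 241.4], [418.5, 211.8]]
```

The flag is at about 0.75 rad, with its edge at z≈0.13. I'll descend beside it and push.

>>> {"api": "apply_moves", "payload": {
  "rows": [
    [0,-0.03,0.2,0,0,0],
    [0,-0.03,0.4,0,0,0],
    [0,-0.03,0.51,0,0,0],
    [0,-0.03,0.51,0,0,0]
  ]
}}

```text
clock: 5.72
tcp_pos: [0.5595, 0.1062, 0.0997]
orientation: [3.136, 0.174, -0.006]
contact_force: [0.3, 0.3, 1.2]
grip_width: 0.0001
gripper_force: 0.0
```

>>> {"api": "apply_moves", "payload": {
  "rows": [
    [0,0.12,0,0,0,0],
    [0,0.22,0,0,0,0],
    [0,0.32,0,0,0,0],
    [0,0.4,0,0,0,0],
    [0,0.44,0,0,0,0]
  ]
}}

```text
clock: 6.35
tcp_pos: [0.5759, -0.0026, 0.1055]
orientation: [3.137, 0.173, 0.012]
contact_force: [1.2, 1.2, -0.3]
grip_width: 0.0
gripper_force: 0.6
```

```bash
python3 go.py 0,-.055,.102 0,-.045,.088
```

```text
t 6.35 stand-frame tcp [ 0.     -0.002   0.1055] F [ 1.2  1.2 -0.3] grip 0.0
0,-.055,.102 [-0.     0.212  0.014] turn [ 0.    -0.005 -0.   ]
0,-.045,.088 [-0.001  0.172  0.07 ] turn [ 0.    -0.005 -0.   ]
```

>>> {"api": "apply_moves", "payload": {
  "rows": [
    [0,0.07,0,0,0,0],
    [0,0.14,0,0,0,0],
    [0,0.2,0.01,0,0,0],
    [0,0.2,0.04,0,0,0],
    [0,0.2,0.06,0,0,0]
  ]
}}

```text
clock: 6.98
tcp_pos: [0.5787, -0.0534, 0.0877]
orientation: [3.135, 0.172, -0.001]
contact_force: [-14.0, -4.8, 45.8]
grip_width: 0.0001
gripper_force: 23.0
```

>>> {"api": "apply_moves", "payload": {
  "rows": [
    [0,0,0.01,0,0,0],
    [0,0,0.02,0,0,0],
    [0,0,0.03,0,0,0],
    [0,0,0.03,0,0,0]
  ]
}}

```text
clock: 7.48
tcp_pos: [0.5792, -0.0534, 0.0868]
orientation: [3.132, 0.172, 0.002]
contact_force: [-27.9, -5.8, 74.9]
grip_width: -0.0003
gripper_force: 37.7
```

```bash
python3 go.py 0,-.05,.084
```

```text
t 7.475 stand-frame tcp [-0.0024 -0.0529  0.0868] F [-27.9  -5.8  74.9] grip -0.0003
0,-.05,.084 [ 0.009 -0.012  0.011] turn [ 0.003 -0.001 -0.001]
```

It's firmly on its stop (75 N), so I'll retreat and check.

>>> {"api": "apply_moves", "payload": {
  "rows": [
    [0,0,-0.1,0,0,0],
    [0,0,-0.3,0,0,0],
    [0,0.2,-0.5,0,0,0],
    [0,0.4,-0.6,0,0,0],
    [-0.2,0.6,-0.6,0,0,0]
  ]
}}

```text
clock: 8.1
tcp_pos: [0.5542, -0.2003, 0.2309]
orientation: [3.135, 0.178, 0.01]
contact_force: [-0.1, -0.2, -0.5]
grip_width: 0.0
gripper_force: 0.0
```

```bash
python3 go.py; python3 - <<'E'
from h import *
p=r.grab_frame('scene');v=np.load("fit.npy")[0]
show({'pixels':cv2.resize(p['pixels'][110:350,230:530],None,fx=2.5,fy=2.5)},'pics/s5.png')
for q in(2.7,2.9,3.0,3.14):print(q,((proj(p,world(v,[flagpts(.065,-.05,q),flagpts(.065,.05,q),flagpts(-.036,-.03,q),flagpts(-.036,.03,q)]))-[230,110])*2.5).round(0).tolist())
E
```

```text
t 8.1 stand-frame tcp [-0.0434 -0.1961  0.2309] F [-0.1 -0.2 -0.5] grip 0.0
2.7 [[475.0, 441.0], [572.0, 358.0], [393.0, 374.0], [449.0, 330.0]]
2.9 [[478.0, 454.0], [573.0, 372.0], [391.0, 367.0], [448.0, 323.0]]
3.0 [[477.0, 460.0], [572.0, 378.0], [391.0, 363.0], [448.0, 320.0]]
3.14 [[476.0, 468.0], [571.0, 386.0], [391.0, 359.0], [448.0, 315.0]]
```

View pics/s5.png

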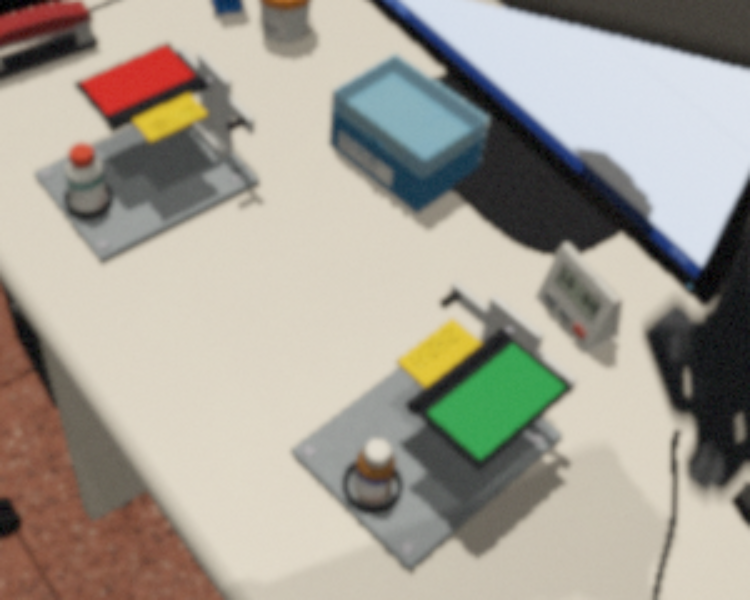

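The green side is up. Its edge corners at (480,466) and (572,384) match the model at 3.14 rad, both bottles are in their rings, and flag B still lies red.

```bash
python3 -c "
from bench import r
print(r.hand_in())"
```

```text
the job is handed in; nothing more can be done
None
```

The amber bottle's flag is turned right over and lies flat against its stop, green up; the white bottle's flag still lies red, both bottles stand in their rings, and the job is handed in (no verdict was returned).

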